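Turn the plate over into the measuring nest

TASK

Two identical aluminium plates lie on the granite, one of them with its pocketed face underneath: turn that one over and lay it, pocket up, on the three rest buttons of the locating nest, pushed home against the two side pins and the end pin. Keep it in hand or standing on its own, never toppling, and leave the other plate and the measuring things around where they are.

Things in the scene. Friction and masses are not known exactly. Their poses are not given: they have to be found in the camera images.
- plate_a: aluminium plate 60 x 80 x 15 mm; origin at the middle of the block (7.5 mm inside every big face), x along its 60 mm width, y along its 80 mm length, +z out of the face with the pocket (pocket 40 x 56 mm, 5 mm deep, four small dark dots at the corners); the face at -z is plain. 0.18 kg. One of the two plates starts pocket up, the other pocket down (its z axis tells which).
- plate_b: aluminium plate 60 x 80 x 15 mm; origin at the middle of the block (7.5 mm inside every big face), x along its 60 mm width, y along its 80 mm length, +z out of the face with the pocket (pocket 40 x 56 mm, 5 mm deep, four small dark dots at the corners); the face at -z is plain. 0.18 kg. One of the two plates starts pocket up, the other pocket down (its z axis tells which).
- nest: fixed steel nest: base 100 (x) x 116 (y) x 10 mm, origin at centre of its underside on the granite, z up. On the base: three rest buttons 14 mm across, 4 mm high at (-18,-28), (-18,28), (18,0) mm (the plate's underside rests 14 mm above the granite); pins 10 mm across, tops 25 mm above the granite: side pins at (35,-27), (35,27), end pin at (0,45) mm
- nest_seat (a point): where the plate's middle is when home (21.5 mm above the nest's underside), axes as the nest's: plate width along x, length along y; a long edge touches the two side pins (+x), a short edge the end pin (+y); either end of the plate may be at the end pin
- parallel_2: bystander: steel parallel bar 10 x 120 x 18 mm (length along its y) lying between the plates; origin at centre of underside
- ring_gauge: bystander: steel setting ring 72 mm across, 22 mm high; origin at centre of underside
- vee_block_1: bystander: steel vee block 32 x 50 x 38 mm; origin at centre of underside
- reference_sphere: bystander: white ball on a stem with a dark foot, 52 mm across, 79 mm high; origin at centre of underside
- gauge_block_3: bystander: upright steel gauge block 9 x 35 x 40 mm; origin at centre of underside

How it is judged (in metres and radians):
At the end, for the whole second after the job is handed in: The plate that began pocket down lies at rest pocket up on the rest buttons (height within 2 mm, tilt under 0.05 rad), against all three pins (within 2.2 mm along both nest axes, square within 0.05 rad); the other plate is within 15 mm, each listed bystander within 20 mm, of where it began (angle between plate_a's own z axis and vertical below 0.05 rad and x of plate_a in the frame of nest_seat between -0.0022 and 0.0022 m and y of plate_a in the frame of nest_seat between -0.0022 and 0.0022 m and z of plate_a in the frame of nest_seat between -0.002 and 0.002 m and angle between the x axis of plate_a and the x axis of nest_seat, either way round below 0.05 rad and linear speed of plate_a below 0.01 m/s and distance of plate_b from where it was at the start of the episode below 0.015 m and distance of each of parallel_2, ring_gauge, vee_block_1, reference_sphere, gauge_block_3 from where it was at the start of the episode below 0.02 m); the robot touches nothing.
It fails at once if the plate topples over: it turns faster than 9 rad/s (angular speed of plate_a above 9 rad/s).
It fails at once if the other plate is moved more than 15 mm (distance of plate_b from where it was at the start of the episode above 0.015 m).
It fails at once if a bystander is moved more than 20 mm (distance of any of parallel_2, ring_gauge, vee_block_1, reference_sphere, gauge_block_3 from where it was at the start of the episode above 0.02 m).
It also fails if it takes over 72 s, if anything falls off the work surface, if the arm or the gripper's body presses on something with over 40 N, if the wrist force passes 120 N, or if a joint passes its speed limit or range.

ROBOT

A 7-joint arm with a two-finger parallel gripper is mounted at the origin on a cart in front of the work surface, level with it; the furniture and walls round the work are solid. World frame = base frame: x ahead of the robot, y to its left, z up, the work surface at z = 0. Lengths are in mm, angles in rad, forces in N, time in s.
With the tool pointing down it reaches from about 350 to 775 mm from the base axis. Payload 3.1 kg.
Tool frame: the origin (TCP) lies midway between the tips of the shut fingers; the grasp point (between the pads) lies 19 mm behind it; z points along the fingers, y is the line along which they close (so a half turn about z gives the same grasp; the last joint's range is limited). The gripper opens to 85 mm and grips with 20 to 120 N. Pads are 22 mm wide; open, the fingers measure 114 mm over their backs; the gripper's body (76 mm by 85 mm) begins 54 mm behind the grasp point. The pads swing forward as they close: fully open they stand 13 mm farther back than shut.
Start: joints at [-1.318, 0.311, 0.014, 1.512, -0.004, 1.319, -0.027], TCP at [159.775, 526.299, 202.204] pointing down, gripper open.
Joint ranges: [-2.7, 2.7], [-0.3, 1.91], [-1.27, 1.3], [0.12, 2.57], [-1.44, 4.58], [0.2, 2.03], [-3.05, 3.05]. Speed limits (rad/s): [2.79, 2.79, 3.14, 3.14, 3.14, 3.14, 3.14].

INTERFACE

Orientations are given as [roll, pitch, yaw] about the fixed x, y, z axes, in that order (R = Rz(yaw) Ry(pitch) Rx(roll)).
In Python, from bench import get_obs, snapshot, close_job, look_for, cut_out gives the robot as it stands.
- The arm moves only by the tool carry_out, never from a script. Its argument "moves" is one flat list of numbers, 7 for each row, row after row: the turn, a rotation vector about the tool's x, y, z in rad, then the shift along the tool's x, y, z in cm, then the closure, from -1 (fully open) to 1 (shut). A call has 1 to 8 rows; each row shifts and turns the commanded pose from where the row before left it, along the tool's axes as they then stand; what a row does not reach is not made up. A row lasts 1/10 s, in which the tool goes at most 50 mm and 8.59 degrees, less where a joint would pass 70% of its speed; a pose out of reach is approached as far as the arm can. A call with a gripper value outside its range is refused whole. The fingers move at their own pace and stop on an object; the grip force is fixed at half the most. Time passes only in rows, so rows that do not move let the fingers close. It gives the time, the measured TCP pose, the force, the opening and the grip force at its end, in the units of the state.
- get_obs(): the state, without advancing time (a new reading comes with each control period).
- snapshot(name): name is "scene" or "top" or "wrist"; returns a dict with "frame" (420x560x3 uint8, blue, green, red), "range_z" (420x560 float32, mm along the optical axis (not along the pixel's ray), 0 where there is no reading), "intrinsics" (3x3 intrinsics, pixels), "world_from_camera" (4x4, takes a point from camera to world coordinates); the wrist camera has in their place "hand_eye" (4x4, takes a point from camera to tool coordinates, whose origin is the TCP and whose axes are the flange's). Camera axes: x right, y down, z forward; pixel columns grow to the right and rows downward; lengths in mm; the calibration is good to about 2 mm. A picture is of the moment at which its call begins: read the wrist's pose just before it.
- close_job(): hands the job in; it is judged then, once.
Trained networks look in the newest picture that a camera, given by its name, has taken for a name from the list of things; names that differ only in an ending like _2 or _b are one class to them, and where a whole thing is asked for, a point or a joint stands for the part that bears it (a point fixed in the world has none). Each returns a list of dicts, best first, with "score" (0 to 1); they miss things now and then, are a little off and sometimes report something else, mostly with a low value. They report only what shows in the picture. A call takes as long as a camera call.
- look_for(query, camera): "location" ([x, y, z] in mm, in world coordinates, good to about 4 mm: the middle of the surface that is visible of it).
- cut_out(query, camera): "mask" (420x560 bool, what is visible of it).
The state is a dict: "time": time; "joints": joint angles; "qvel": joint speeds; "joint_torque": joint torques, N m; "tool_pos": TCP position; "eef_rot": TCP orientation; "contact_force": force on the tool from outside, world axes, zero at the start; "moment": the same for the moment, N m; "grip_width": finger opening in mm; "gripper_force": force on a finger pad.
Only numpy, scipy, OpenCV 4.12 (cv2) and the standard library are available. Lean on these libraries where they do the work, as an engineer would, in place of code of your own. Each camera call takes 0.05 s, during which the arm holds its last target. There are 200 camera calls.

## Working session

There is one attempt and no reset: what is moved stays moved. The work goes in short steps, Python scripts to look and compute and a tool call to move; the robot and the scene stay as the last step left them, time stands still between calls to the robot, and variables do not carry over. Pictures are saved under pics/ and viewed, at most 10 in all, crops included, and the job is handed in when it is done.

Besides the shell and the picture viewer there is one more tool, called after ">>>" in YAML: its name, and indented under it one key for each argument. carry_out: Moves the arm, as the interface text tells. Its arguments: {"type":"object","properties":{"moves":{"type":"array"}},"required":["moves"]}

```bash
mkdir -p pics; cat > h.py <<'E'
import numpy as np, cv2
from bench import *
from scipy.spatial.transform import Rotation as R
def cloud(s,T=None):
    K=s["intrinsics"];z=s["range_z"].astype(float);v,u=np.mgrid[:420,:560]
    p=np.stack([(u-K[0,2])/K[0,0]*z,(v-K[1,2])/K[1,1]*z,z],-1)
    T=s["world_from_camera"] if T is None else T
    w=p@T[:3,:3].T+T[:3,3]; w[z==0]=np.nan
    return w
E
python3 - <<'E'
from h import *
o=get_obs();print({k:np.round(v,3) for k,v in o.items()})
s=snapshot("top");cv2.imwrite("pics/top.png",s["frame"]);w=cloud(s)
np.save("top.npy",w)
for q in ["plate_a","nest","parallel_2","ring_gauge","vee_block_1","reference_sphere","gauge_block_3"]:
    for d in cut_out(q,"top"):
        m=d["mask"]; 
        if m.sum()<20: continue
        p=w[m];p=p[~np.isnan(p[:,0])]
        zt=np.percentile(p[:,2],90); t=p[abs(p[:,2]-np.median(p[:,2]))<4]
        r=cv2.minAreaRect(t[:,:2].astype(np.float32))
        v,u=np.nonzero(m)
        print(q,round(d["score"],2),"px",int(u.mean()),int(v.mean()),"zmed",np.round(np.median(p[:,2]),1),"z90",round(zt,1),"rect",np.round(r[0],1),np.round(r[1],1),round(r[2],1))
s=snapshot("scene");cv2.imwrite("pics/scene.png",s["frame"])
E
```

```text
{'time': np.float64(0.0), 'joints': array([-1.318,  0.312,  0.014,  1.513, -0.004,  1.319, -0.027]), 'qvel': array([-0.   ,  0.   ,  0.   ,  0.001, -0.   , -0.   , -0.001]), 'joint_torque': array([ 0.0000e+00, -3.7992e+01,  1.4600e-01, -2.3059e+01,  1.2000e-02,
        1.4000e-02,  0.0000e+00]), 'tool_pos': array([159.565, 525.51 , 201.113]), 'eef_rot': array([-3.139,  0.   ,  2.847]), 'contact_force': array([ 0.32 , -0.14 , -0.323]), 'moment': array([ 0.024, -0.03 ,  0.048]), 'gripper_force': np.float64(0.0), 'grip_width': np.float64(85.741)}
plate_a 0.84 px 383 247 zmed 15.7 z90 17.6 rect [ 456.9 -312.8] [58.2 79.8] 12.4
plate_a 0.65 px 301 236 zmed 13.5 z90 17.1 rect [ 475.2 -130.9] [59.7 77.6] 1.6
nest 0.91 px 226 225 zmed 11.0 z90 13.6 rect [495.9  36.8] [100.2 115.8] 11.9
parallel_2 0.56 px 345 222 zmed 18.3 z90 20.6 rect [ 512.5 -228.2] [119.8   9.8] 0.5
ring_gauge 0.86 px 390 170 zmed 22.2 z90 24.5 rect [ 630.7 -327.8] [67.5 69.4] 45.9
vee_block_1 0.84 px 305 165 zmed 28.8 z90 38.9 rect [ 633.5 -135.9] [32.1 42.1] 0.2
reference_sphere 0.62 px 170 159 zmed 15.7 z90 76.7 rect [637.9 167.5] [47.5 49.5] 49.4
gauge_block_3 0.7 px 200 155 zmed 30.2 z90 41.5 rect [647.1  96.6] [ 1.6 31.5] 29.0
```

View pics/top.png

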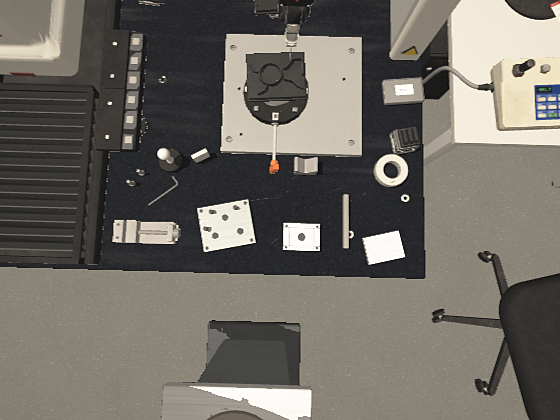

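View pics/scene.png

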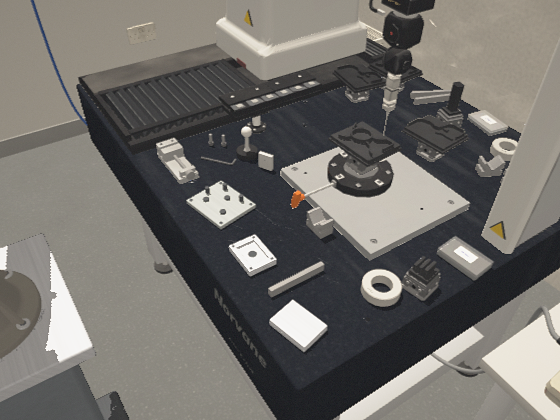

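The top view shows plate_a (plain face up) at px (383,247) and plate_b (pocket up) at (301,236). The nest is at (226,225), with the bar between the plates. The networks agree with the picture. Next I refine the plate and nest poses, find the pins, and test-move the arm towards the plate.

```bash
python3 - <<'E'
from h import *
w=np.load("top.npy");P=w.reshape(-1,3)
g=P[(abs(P[:,0]-420)<25)&(abs(P[:,1]+60)<25)];print("granite z",np.nanmedian(g[:,2]))
for c in [(457,-313),(475,-131)]:
    t=P[(np.hypot(P[:,0]-c[0],P[:,1]-c[1])<60)&(P[:,2]>9)&(P[:,1]<c[1]+53)]
    print(c,[np.round(x,1) for x in cv2.minAreaRect(t[:,:2].astype(np.float32))],len(t),np.median(t[:,2]))
n=P[(np.hypot(P[:,0]-496,P[:,1]-37)<75)&(P[:,2]>5)]
print([np.round(x,1) for x in cv2.minAreaRect(n[:,:2].astype(np.float32))])
a=np.radians(11.9);Rn=np.array([[np.cos(a),-np.sin(a)],[np.sin(a),np.cos(a)]])
hi=n[n[:,2]>18];l=(hi[:,:2]-[495.9,36.8])@Rn
print("high pts in rect frame\n",np.c_[np.round(l,0),np.round(hi[:,2],0)].astype(int).tolist())
E
```

```text
granite z 0.7998661359993662
(457, -313) [array([ 457.1, -313. ]), array([59.8, 80.4]), np.float64(13.8)] 1000 15.723962333397594
(475, -131) [array([ 475.2, -130.9]), array([59.8, 77.6]), np.float64(1.5)] 925 14.03893278454882
[array([485.4,  35. ]), array([124.2, 130. ]), np.float64(14.2)]
high pts in rect frame
 [[39, -26, 27], [39, -28, 26], [38, -30, 26], [37, -23, 28], [37, -25, 26], [36, -27, 26], [36, -30, 27], [36, -32, 24], [35, -23, 27], [35, -25, 25], [34, -27, 26], [34, -29, 27], [34, -31, 24], [32, -25, 27], [32, -27, 27], [32, -29, 23], [32, -31, 22], [39, 26, 26], [30, -26, 21], [38, 30, 25], [37, 28, 25], [37, 26, 25], [37, 24, 25], [35, 31, 27], [35, 28, 26], [35, 27, 23], [35, 24, 25], [35, 23, 20], [33, 31, 26], [33, 29, 28], [33, 27, 26], [32, 24, 27], [32, 23, 23], [31, 29, 27], [31, 27, 25], [31, 25, 22], [4, 44, 28], [3, 47, 27], [2, 45, 26], [2, 43, 25], [2, 41, 24], [1, 49, 27], [1, 48, 23], [0, 45, 24], [0, 43, 27], [-1, 41, 26], [-1, 48, 25], [-2, 46, 25], [-2, 43, 27], [-3, 41, 25], [-4, 48, 27], [-4, 46, 25], [-4, 44, 26], [-4, 42, 20]]
```

>>> carry_out:
  moves: [0,0,0,0,0,-5,-1,0,0,0,0,0,-5,-1]

```text
time: 0.65
tool_pos: [159.2, 524.3, 300.9]
eef_rot: [-3.135, 0.0, 2.847]
contact_force: [-0.4, 1.0, 1.2]
grip_width: 85.3
gripper_force: 0.0
```

```bash
cat >> h.py <<'E'
def rot(theta,yaw):
    "closing line (tool y) at azimuth yaw [rad]; tilt theta about tool y from straight down"
    x=np.array([np.sin(yaw),-np.cos(yaw),0]);y=np.array([np.cos(yaw),np.sin(yaw),0]);z=np.array([0,0,-1.])
    return R.from_matrix(np.c_[np.cross(y,z),y,z])*R.from_rotvec([0,theta,0])
def plan(p1,R1,grip,p0=None,R0=None,n=None,show=True):
    o=get_obs()
    p0=np.array(o["tool_pos"]) if p0 is None else np.array(p0); R0=R.from_euler("xyz",o["eef_rot"]) if R0 is None else R0
    p1=np.array(p1,float); rv=(R0.inv()*R1).as_rotvec(); d=p1-p0
    n=n or int(np.ceil(max(np.linalg.norm(d)/50,np.linalg.norm(rv)/.149,1)))
    rows=[]
    for k in range(n):
        Rk=R0*R.from_rotvec(rv*k/n)
        rows.append([round(float(v),3) for v in np.r_[rv/n,Rk.inv().apply(d/n)/10]]+[grip])
    if show:
        for k in range(0,n,8): print(len(rows[k:k+8]),[v for r in rows[k:k+8] for v in r])
    return p1,R1
def log():
    import json
    o=get_obs();open("log.jsonl","a").write(json.dumps({k:np.array(o[k]).tolist() for k in("joints","tool_pos","eef_rot")})+"\n");return o
E
python3 - <<'E'
from h import *
log()
p,r=plan([480,40,300],rot(0,np.radians(12.5)),-1)
E
```

```text
8 [-0.0, 0.0, 0.088, -3.73, -3.085, 0.029, -1, -0.0, 0.0, 0.088, -3.987, -2.744, 0.026, -1, -0.0, 0.0, 0.088, -4.213, -2.383, 0.024, -1, -0.0, 0.0, 0.088, -4.407, -2.003, 0.021, -1, -0.0, 0.0, 0.088, -4.566, -1.607, 0.019, -1, -0.0, 0.0, 0.088, -4.69, -1.199, 0.017, -1, -0.0, 0.0, 0.088, -4.777, -0.781, 0.015, -1, -0.0, 0.0, 0.088, -4.827, -0.357, 0.013, -1]
4 [-0.0, 0.0, 0.088, -4.84, 0.069, 0.012, -1, -0.0, 0.0, 0.088, -4.815, 0.495, 0.01, -1, -0.0, 0.0, 0.088, -4.753, 0.917, 0.009, -1, -0.0, 0.0, 0.088, -4.654, 1.332, 0.008, -1]
```

>>> carry_out:
  moves: [0,0,0.088,-3.73,-3.08,0,-1,0,0,0.088,-3.99,-2.74,0,-1,0,0,0.088,-4.21,-2.38,0,-1,0,0,0.088,-4.41,-2.0,0,-1,0,0,0.088,-4.57,-1.61,0,-1,0,0,0.088,-4.69,-1.2,0,-1,0,0,0.088,-4.78,-0.78,0,-1,0,0,0.088,-4.83,-0.36,0,-1]

```text
time: 1.45
tool_pos: [374.7, 201.8, 302.6]
eef_rot: [3.14, -0.0, 2.139]
contact_force: [1.4, 1.9, 0.4]
grip_width: 85.3
gripper_force: 0.0
```

>>> carry_out:
  moves: [0,0,0.088,-4.84,0.07,0,-1,0,0,0.088,-4.8,0.5,0,-1,0,0,0.088,-4.75,0.92,0,-1,0,0,0.088,-4.65,1.33,0,-1,0,0,0,0,0,0,-1]

```text
time: 1.95
tool_pos: [483.3, 33.8, 302.5]
eef_rot: [3.14, 0.006, 1.775]
contact_force: [-1.6, 0.3, -0.1]
grip_width: 85.1
gripper_force: 0.0
```

```bash
python3 - <<'E'
from h import *
print(log()["joints"])
p,r=plan([457,-313,120],rot(0,np.radians(13)),-1)
print(R.from_euler("xyz",get_obs()["eef_rot"]).as_matrix().round(3))
E
```

```text
[-0.64076002  0.14829716  0.62171557  1.50131496 -0.08054946  1.51721159
  0.18444101]
8 [0.0, 0.001, -0.003, -4.164, -1.206, 2.305, -1, 0.0, 0.001, -0.003, -4.162, -1.217, 2.302, -1, 0.0, 0.001, -0.003, -4.161, -1.229, 2.299, -1, 0.0, 0.001, -0.003, -4.159, -1.24, 2.296, -1, 0.0, 0.001, -0.003, -4.157, -1.251, 2.293, -1, 0.0, 0.001, -0.003, -4.155, -1.262, 2.29, -1, 0.0, 0.001, -0.003, -4.154, -1.274, 2.287, -1, 0.0, 0.001, -0.003, -4.152, -1.285, 2.284, -1]
[[-0.203  0.979  0.003]
 [ 0.979  0.203 -0.006]
 [-0.006  0.001 -1.   ]]
```

>>> carry_out:
  moves: [0,0,0,-4.16,-1.21,2.3,-1,0,0,0,-4.16,-1.22,2.3,-1,0,0,0,-4.16,-1.23,2.3,-1,0,0,0,-4.16,-1.24,2.3,-1,0,0,0,-4.16,-1.25,2.3,-1,0,0,0,-4.16,-1.26,2.29,-1,0,0,0,-4.16,-1.27,2.29,-1,0,0,0,-4.16,-1.28,2.28,-1]

```text
time: 2.75
tool_pos: [456.9, -304.6, 117.7]
eef_rot: [3.141, -0.0, 1.793]
contact_force: [1.5, 1.2, -0.3]
grip_width: 85.4
gripper_force: 0.0
```

>>> carry_out:
  moves: [0,0,0,0,0,0,-1,0,0,0,0,0,0,-1]

```text
time: 2.95
tool_pos: [455.4, -304.6, 117.8]
eef_rot: [-3.14, -0.001, 1.788]
contact_force: [0.6, 0.6, 0.5]
grip_width: 85.4
gripper_force: 0.0
```

```bash
python3 - <<'E'
from h import *
o=log();print(o["joints"],o["tool_pos"],o["eef_rot"])
s=snapshot("wrist");cv2.imwrite("pics/w1.png",s["frame"])
T=np.eye(4);T[:3,:3]=R.from_euler("xyz",o["eef_rot"]).as_matrix();T[:3,3]=o["tool_pos"]
print(np.round(s["hand_eye"],2))
w=cloud(s,T@s["hand_eye"]);P=w.reshape(-1,3)
t=P[(np.hypot(P[:,0]-457,P[:,1]+313)<65)&(P[:,2]>8)&(P[:,2]<24)]
print(len(t),np.median(t[:,2]),cv2.minAreaRect(t[:,:2].astype(np.float32)))
g=P[(P[:,2]<6)];print(np.median(g[:,2]))
import json
from scipy.optimize import least_squares
L=[json.loads(l) for l in open("log.jsonl")]
o0=dict(joints=[-1.318,.312,.014,1.513,-.004,1.319,-.027],tool_pos=[159.6,525.5,201.1],eef_rot=[-3.139,0,2.847]);L.append(o0)
def fk(x,q):
    h,a,b,c,e1,e2,e3,s3=x
    q=np.array(q);
    p=np.array([0,0,h]);Rr=R.from_euler("z",-q[0])*R.from_euler("y",q[1]);p=p+Rr.apply([0,e1,a])
    Rr=Rr*R.from_euler("z",-q[2])*R.from_euler("y",q[3]);p=p+Rr.apply([0,e2,b])
    Rr=Rr*R.from_euler("z",-q[4])*R.from_euler("y",q[5]);p=p+Rr.apply([0,e3,c])
    return p,Rr*R.from_euler("z",-q[6])
def res(x): return np.concatenate([fk(x,l["joints"])[0]-l["tool_pos"] for l in L])
f=least_squares(res,[300,420,400,300,0,0,0,0]);print(f.x.round(1),abs(f.fun).max())
for l in L: print((R.from_euler("xyz",l["eef_rot"]).inv()*fk(f.x,l["joints"])[1]).as_rotvec().round(3))
E
```

```text
[ 0.00306309  0.44486916  0.76145748  1.66632843 -0.32830371  1.16529583
  1.06496769] [ 455.4368621  -304.56093447  117.77964918] [-3.13989300e+00 -1.17058130e-03  1.78799276e+00]
[[   0.     -0.95   -0.3    76.07]
 [   1.      0.     -0.      1.42]
 [   0.     -0.3     0.95 -171.52]
 [   0.      0.      0.      1.  ]]
5252 14.802380106853207 ((458.1323547363281, -312.4405822753906), (60.03846740722656, 80.1745376586914), 13.610757827758789)
-334.61094250615514
[242.7 473.6 417.8 387.3 -15.1  -1.4  -0.5   0. ] 0.05042524837838869
[-0.     0.    -1.571]
[ 0.     0.    -1.571]
[-0.    -0.    -1.571]
[ 0.000e+00 -1.000e-03 -1.571e+00]
```

View pics/w1.png

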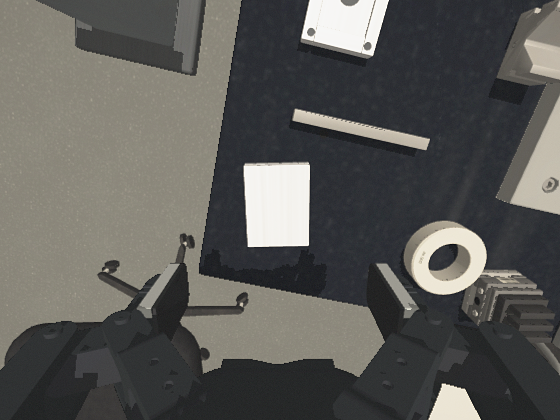

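>>> carry_out:
  moves: [0,0.14,0,0,0,0,-1,0,0.14,0,0,0,0,-1,0,0,0,0,0,0,-1,0,0,0,0,0,0,-1]

```text
time: 3.4
tool_pos: [457.3, -303.5, 118.5]
eef_rot: [3.141, -0.28, 1.792]
contact_force: [0.7, 0.2, 0.8]
grip_width: 85.6
gripper_force: 0.0
```

```bash
cat >> h.py <<'E'
import json
from scipy.optimize import least_squares
LO=np.array([-2.7,-.3,-1.27,.12,-1.44,.2,-3.05]);HI=np.array([2.7,1.91,1.3,2.57,4.58,2.03,3.05])
def fk(x,q):
    h,a,b,c,e1,e2,e3=x
    p=np.array([0,0,h]);Rr=R.from_euler("z",-q[0])*R.from_euler("y",q[1]);p=p+Rr.apply([0,e1,a])
    Rr=Rr*R.from_euler("z",-q[2])*R.from_euler("y",q[3]);p=p+Rr.apply([0,e2,b])
    Rr=Rr*R.from_euler("z",-q[4])*R.from_euler("y",q[5]);p=p+Rr.apply([0,e3,c])
    return p,Rr*R.from_euler("z",np.pi/2-q[6])
def fit():
    L=[json.loads(l) for l in open("log.jsonl")]
    f=least_squares(lambda x:np.concatenate([fk(x,l["joints"])[0]-l["tool_pos"] for l in L]),[300,420,400,300,0,0,0])
    return f.x,abs(f.fun).max()
def ik(X,q0,p,Rt,w=.003):
    def f(q):
        pp,RR=fk(X,q);return np.r_[(pp-p)/100,(RR.inv()*Rt).as_rotvec(),w*(q-q0)]
    s=least_squares(f,np.clip(q0,LO+1e-3,HI-1e-3),bounds=(LO,HI));pp,RR=fk(X,s.x)
    return s.x,np.linalg.norm(pp-p),np.linalg.norm((RR.inv()*Rt).as_rotvec())
E
cat > scan.py <<'E'
from h import *
o=log();X,e=fit();print(X.round(1),e,o["tool_pos"],o["eef_rot"])
q0=np.array(o["joints"])
# stand plate at place c; grasp height g, closing line az; tilt sweeps both ways
for c in [(458,-313),(440,-330),(430,-60),(500,-60)]:
  for az in [-60,-40,-20,0,14,30]:
    out=[]
    for sg in (1,-1):
        q=q0.copy();best=0
        q,_,_=ik(X,q,np.array([*c,120]),rot(0,np.radians(az)))
        for th in np.arange(0.1,1.6,.1):
            Rt=rot(sg*th,np.radians(az)); p=np.array([*c,55.])+Rt.apply([0,0,10.])+[0,0,40*(th<.8)]
            q,ep,er=ik(X,q,p,Rt)
            if ep<1 and er<.01: best=th
            else: break
        out.append(round(sg*best,1))
    print(c,az,out)
E
python3 scan.py
```

```text
[ 2.493e+02  4.736e+02  4.179e+02  3.940e+02 -1.500e+01 -1.700e+00
 -4.000e-01] 1.0794565241667442e-10 [ 457.30491221 -303.47633534  118.48418242] [ 3.14133805 -0.28008896  1.79203592]
(458, -313) -60 [np.float64(1.5), np.float64(-1.5)]
(458, -313) -40 [np.float64(1.5), np.float64(-1.5)]
(458, -313) -20 [np.float64(1.5), np.float64(-1.5)]
(458, -313) 0 [np.float64(1.3), np.float64(-1.5)]
(458, -313) 14 [np.float64(1.0), np.float64(-1.5)]
(458, -313) 30 [np.float64(0.8), np.float64(-1.5)]
(440, -330) -60 [np.float64(1.5), np.float64(-1.5)]
(440, -330) -40 [np.float64(1.5), np.float64(-1.5)]
(440, -330) -20 [np.float64(1.5), np.float64(-1.5)]
(440, -330) 0 [np.float64(1.2), np.float64(-1.5)]
(440, -330) 14 [np.float64(1.0), np.float64(-1.5)]
(440, -330) 30 [np.float64(0.8), np.float64(-1.5)]
(430, -60) -60 [np.float64(1.5), np.float64(-1.3)]
(430, -60) -40 [np.float64(1.5), np.float64(-1.5)]
(430, -60) -20 [np.float64(1.5), np.float64(-1.5)]
(430, -60) 0 [np.float64(1.5), np.float64(-1.5)]
(430, -60) 14 [np.float64(1.5), np.float64(-1.5)]
(430, -60) 30 [np.float64(1.5), np.float64(-1.5)]
(500, -60) -60 [np.float64(0.9), np.float64(-1.0)]
(500, -60) -40 [np.float64(1.5), np.float64(-1.5)]
(500, -60) -20 [np.float64(1.5), np.float64(-1.5)]
(500, -60) 0 [np.float64(1.5), np.float64(-1.5)]
(500, -60) 14 [np.float64(1.5), np.float64(-1.5)]
(500, -60) 30 [np.float64(1.4), np.float64(-1.5)]
```

```bash
python3 - <<'E'
from h import *
az=np.radians(13.6);c=np.array([458,-312.6]);v=np.array([-np.sin(az),np.cos(az)])
Rt=rot(.25,az);tip=np.r_[c-15*v,5.5];tcp=tip+Rt.apply([0,0,5.]);print(tcp)
p,r=plan(tcp+[0,0,45],Rt,-1); plan(tcp,Rt,-1,p,r,n=3)
E
```

```text
[ 461.23625625 -325.97708001    0.65543789]
2 [0.002, -0.015, -0.008, -2.103, -0.056, 3.184, -1, 0.002, -0.015, -0.008, -2.054, -0.065, 3.216, -1]
3 [0.0, 0.0, 0.0, -0.371, 0.0, 1.453, -1, 0.0, 0.0, 0.0, -0.371, 0.0, 1.453, -1, 0.0, 0.0, 0.0, -0.371, 0.0, 1.453, -1]
```

>>> carry_out:
  moves: [0,-0.015,-0.008,-2.1,-0.06,3.18,-1,0,-0.015,-0.008,-2.05,-0.06,3.22,-1,0,0,0,0,0,0,-1,0,0,0,0,0,0,-1]

```text
time: 3.8
tool_pos: [461.9, -323.7, 47.1]
eef_rot: [3.136, -0.251, 1.811]
contact_force: [-0.0, -0.6, -0.2]
grip_width: 85.5
gripper_force: 0.0
```

```bash
python3 - <<'E'
from h import *
az=np.radians(13.6);Rt=rot(.25,az)
plan([461.2,-326,.7],Rt,-1,n=3)
E
```

```text
3 [0.002, -0.0, 0.001, -0.451, -0.05, 1.48, -1, 0.002, -0.0, 0.001, -0.451, -0.047, 1.48, -1, 0.002, -0.0, 0.001, -0.45, -0.044, 1.481, -1]
```

>>> carry_out:
  moves: [0,0,0,-0.45,-0.05,1.48,-1,0,0,0,-0.45,-0.05,1.48,-1,0,0,0,-0.4,-0.04,1.4,-1,0,0,0,0,0,0,-1,0,0,0,0,0,0,1,0,0,0,0,0,0,1,0,0,0,0,0,0,1,0,0,0,0,0,0,1]

```text
time: 4.6
tool_pos: [460.0, -328.8, 0.8]
eef_rot: [3.137, -0.249, 1.807]
contact_force: [0.8, -0.1, -1.0]
grip_width: 28.2
gripper_force: 0.0
```

>>> carry_out:
  moves: [0,0,0,0,0,0,1,0,0,0,0,0,0,1,0,0,0,0,0,0,1,0,0,0,0,0,0,1]

```text
time: 5.0
tool_pos: [459.7, -328.4, 0.3]
eef_rot: [3.137, -0.25, 1.807]
contact_force: [1.0, -0.3, 0.5]
grip_width: -0.1
gripper_force: 0.0
```

```bash
python3 - <<'E'
from h import *
s=snapshot("scene");a=s["frame"][230:400,200:420]
o=get_obs();s2=snapshot("wrist");b=s2["frame"]
cv2.imwrite("pics/miss.png",np.hstack([cv2.resize(a,(340,263)),cv2.resize(b,(351,263))]))
T=np.eye(4);T[:3,:3]=R.from_euler("xyz",o["eef_rot"]).as_matrix();T[:3,3]=o["tool_pos"]
w=cloud(s2,T@s2["hand_eye"]);P=w.reshape(-1,3)
t=P[(np.hypot(P[:,0]-457,P[:,1]+313)<75)&(P[:,2]>9)&(P[:,2]<18)]
if len(t):print(len(t),np.median(t[:,2]),cv2.minAreaRect(t[:,:2].astype(np.float32)))
print(o)
E
```

```text
12984 14.817659236634825 ((458.2547607421875, -312.8301696777344), (60.32841110229492, 79.7005844116211), 13.723526000976562)
{'time': 5.05, 'joints': array([ 0.29962165,  0.75285482,  0.63092693,  1.51549937, -0.56422951,
        1.27479971,  1.32143349]), 'qvel': array([-0.00053265,  0.00063469, -0.00018791,  0.00067298,  0.00055344,
       -0.0001246 , -0.00076693]), 'joint_torque': array([ 1.39556232e-03, -4.75603330e+01,  8.96431535e+00, -1.71571988e+01,
       -2.93578114e-01,  1.16938122e+00, -6.75453703e-05]), 'tool_pos': array([ 4.59720535e+02, -3.28400641e+02,  3.36960255e-01]), 'eef_rot': array([ 3.13722274, -0.24996453,  1.80742029]), 'contact_force': array([-0.24163881, -0.31990355,  0.49800124]), 'moment': array([-0.23817283, -0.09279003,  0.01730267]), 'gripper_force': 0.0, 'grip_width': -0.20834689066889}
```

View pics/miss.png

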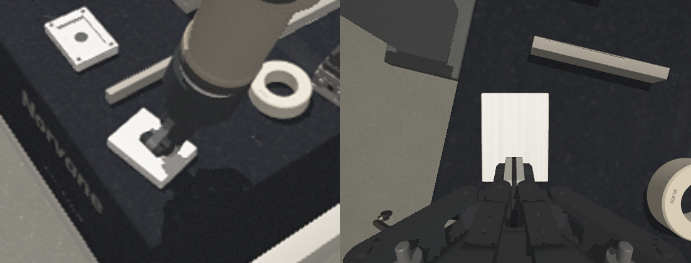

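```bash
python3 - <<'E'
from h import *
s2=snapshot("wrist")
w=cloud(s2,s2["hand_eye"])  # tool coordinates
z=s2["range_z"]
for v in range(235,330,6): print(v,[tuple(np.round(w[v,u],0).astype(int)) if z[v,u]>0 else None for u in (262,270,276,282,288,296)])
E
```

```text
235 [(np.int64(11), np.int64(-7), np.int64(-13)), (np.int64(11), np.int64(-3), np.int64(-13)), (np.int64(11), np.int64(1), np.int64(-12)), (np.int64(11), np.int64(4), np.int64(-12)), (np.int64(11), np.int64(7), np.int64(-13)), (np.int64(11), np.int64(12), np.int64(-13))]
241 [(np.int64(8), np.int64(-7), np.int64(-13)), (np.int64(8), np.int64(-3), np.int64(-14)), (np.int64(7), np.int64(1), np.int64(-13)), (np.int64(7), np.int64(4), np.int64(-13)), (np.int64(8), np.int64(7), np.int64(-13)), (np.int64(7), np.int64(12), np.int64(-13))]
247 [(np.int64(4), np.int64(-7), np.int64(-14)), (np.int64(5), np.int64(-3), np.int64(-15)), (np.int64(4), np.int64(1), np.int64(-14)), (np.int64(4), np.int64(4), np.int64(-14)), (np.int64(4), np.int64(7), np.int64(-13)), (np.int64(5), np.int64(12), np.int64(-15))]
253 [(np.int64(1), np.int64(-7), np.int64(-15)), (np.int64(11), np.int64(-2), np.int64(-37)), (np.int64(11), np.int64(1), np.int64(-36)), (np.int64(11), np.int64(4), np.int64(-36)), (np.int64(11), np.int64(7), np.int64(-35)), (np.int64(1), np.int64(12), np.int64(-16))]
259 [(np.int64(-3), np.int
[... 2512 characters left out ...]
), np.int64(1), np.int64(-66)), (np.int64(5), np.int64(3), np.int64(-74)), (np.int64(11), np.int64(5), np.int64(-83)), (np.int64(12), np.int64(8), np.int64(-83))]
319 [(np.int64(11), np.int64(-4), np.int64(-86)), (np.int64(8), np.int64(-1), np.int64(-82)), (np.int64(-3), np.int64(1), np.int64(-67)), (np.int64(2), np.int64(3), np.int64(-74)), (np.int64(12), np.int64(5), np.int64(-87)), (np.int64(12), np.int64(7), np.int64(-87))]
325 [(np.int64(17), np.int64(-3), np.int64(-96)), (np.int64(1), np.int64(-1), np.int64(-76)), (np.int64(-6), np.int64(1), np.int64(-67)), (np.int64(1), np.int64(3), np.int64(-75)), (np.int64(11), np.int64(5), np.int64(-89)), (np.int64(17), np.int64(7), np.int64(-96))]
```

>>> carry_out:
  moves: [0,0,0,0,0,0,-0.4,0,0,0,0,0,0,-0.4,0,0,0,0,0,0,-0.4,0,0,0,0,0,0,-0.4,0,0,0,0,0,0,-0.4]

```text
time: 5.65
tool_pos: [459.7, -328.4, 0.3]
eef_rot: [3.137, -0.25, 1.807]
contact_force: [-0.7, 0.2, 0.7]
grip_width: 59.9
gripper_force: 0.0
```

```bash
python3 - <<'E'
from h import *
o=get_obs();print(o["grip_width"])
s2=snapshot("wrist");cv2.imwrite("pics/w3.png",s2["frame"])
w=cloud(s2,s2["hand_eye"]).reshape(-1,3)
# finger points: |y| between 15 and 60, x in -13..13, z>-70
for sg in (1,-1):
    m=(sg*w[:,1]>15)&(sg*w[:,1]<60)&(abs(w[:,0]-10)<4)&(w[:,2]>-90)
    t=w[m];
    h,e=np.histogram(t[:,2],bins=np.arange(-90,40,5));print(sg,dict(zip(e.astype(int).tolist(),h.tolist())))
    k=t[(t[:,2]<-18)];k=k[np.argsort(-k[:,2])][:12];print(k.round(0).astype(int).tolist())
E
```

```text
59.86081273773834
1 {-90: 1103, -85: 792, -80: 403, -75: 234, -70: 168, -65: 220, -60: 200, -55: 175, -50: 163, -45: 134, -40: 45, -35: 3, -30: 0, -25: 0, -20: 1, -15: 446, -10: 3, -5: 0, 0: 545, 5: 17, 10: 0, 15: 0, 20: 0, 25: 0, 30: 0}
[[7, 31, -34], [6, 31, -35], [7, 31, -35], [7, 32, -36], [10, 31, -36], [8, 31, -36], [8, 31, -36], [9, 31, -36], [8, 31, -37], [7, 31, -37], [7, 31, -37], [10, 31, -37]]
-1 {-90: 1162, -85: 821, -80: 399, -75: 231, -70: 174, -65: 228, -60: 181, -55: 187, -50: 159, -45: 127, -40: 40, -35: 3, -30: 0, -25: 0, -20: 0, -15: 335, -10: 0, -5: 0, 0: 655, 5: 2, 10: 0, 15: 0, 20: 0, 25: 0, 30: 0}
[[7, -29, -34], [6, -28, -34], [7, -28, -35], [9, -29, -35], [8, -29, -36], [7, -29, -36], [10, -28, -37], [9, -28, -37], [7, -28, -37], [6, -28, -37], [8, -28, -37], [10, -29, -38]]
```

View pics/w3.png

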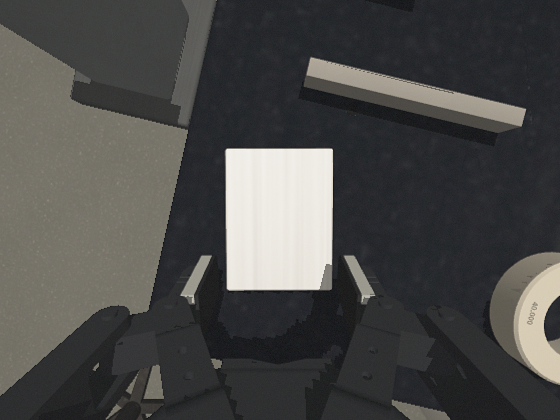

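```bash
python3 - <<'E'
from h import *
az=np.radians(13.7);c=np.array([458.2,-312.7]);v=np.array([-np.sin(az),np.cos(az)])
Rt=rot(.25,az);tip=np.r_[c-16*v,6];tcp=tip+Rt.apply([0,0,37.]);print(tcp)
p,r=plan(tcp,Rt,-1,n=3)
E
```

```text
[ 459.82140662 -319.35127726  -29.8497596 ]
3 [0.002, 0.0, -0.001, 0.035, 0.069, 1.048, -1, 0.002, 0.0, -0.001, 0.035, 0.071, 1.048, -1, 0.002, 0.0, -0.001, 0.035, 0.073, 1.048, -1]
```

>>> carry_out:
  moves: [0,0,0,0,0,0,-1,0,0,0,0,0,0,-1,0,0,0,0,0,0,-1,0,0,0,0.04,0.07,1.05,-1,0,0,0,0.04,0.07,1.05,-1,0,0,0,0.04,0.07,1.05,-1,0,0,0,0,0,0,-1]

```text
time: 6.4
tool_pos: [458.7, -316.7, -32.2]
eef_rot: [3.14, -0.254, 1.808]
contact_force: [-0.5, 0.3, 0.5]
grip_width: 85.5
gripper_force: 0.0
```

>>> carry_out:
  moves: [0,0,0,0,0,0,1,0,0,0,0,0,0,1,0,0,0,0,0,0,1,0,0,0,0,0,0,1,0,0,0,0,0,0,1]

```text
time: 6.9
tool_pos: [460.2, -320.3, -29.2]
eef_rot: [3.136, -0.248, 1.807]
contact_force: [0.2, -1.6, 2.6]
grip_width: 58.6
gripper_force: 66.6
```

```bash
cat >> h.py <<'E'
def PR(az,n):  # plate rotation: tipped n quarter turns about tool y (negative sense), width axis at az
    return R.from_euler("z",az)*R.from_euler("x",-n*np.pi/2) 
E
python3 - <<'E'
from h import *
o=log();X,e=fit();print(X.round(1),e)
T=np.array(o["tool_pos"]);RT=R.from_euler("xyz",o["eef_rot"])
az=np.radians(13.7);Rp=R.from_euler("z",az);pp=np.array([458.2,-312.7,7.5])
Gr=RT.inv()*Rp;Gp=RT.inv().apply(pp-T);print(Gp,Gr.as_rotvec())
np.savez("g1.npz",Gr=Gr.as_quat(),Gp=Gp)
def tool(pp,Rp): Rt=Rp*Gr.inv();return pp-Rt.apply(Gp),Rt
q=np.array(o["joints"])
a2=np.radians(-15)
# rotation sense: body-x rotation sign so that +v end goes down
Rs=R.from_euler("z",a2)*R.from_euler("x",-np.pi/2)
print("v->",Rs.apply([0,1,0]))
p0,r0=tool(pp+[0,0,110],Rp)
plan(p0,r0,1,n=3)
c2=np.array([455,-318,40+60.])
p1,r1=tool(c2,Rs);plan(p1,r1,1,p0,r0)
print(p1,r1.as_euler("xyz"))
qq=q
for k in range(1,13):
    rr=r0*R.from_rotvec((r0.inv()*r1).as_rotvec()*k/12);qq,a,b=ik(X,qq,p0+(p1-p0)*k/12,rr)
    if k%4==0:print(k,qq.round(2),round(a,1),round(b,3))
# grasp 2 check: other side
for th in (1.32,1.2):
    qq=q
    for t in np.linspace(0,th,8):
        Rt=rot(t,a2);tip=np.array([455,-318,55.]);qq,a,b=ik(X,qq,tip+Rt.apply([0,0,40.])+[0,0,60*(t<th-.3)],Rt)
    print(th,qq.round(2),round(a,1),round(b,3))
E
```

```text
[ 2.493e+02  4.736e+02  4.179e+02  3.940e+02 -1.500e+01 -1.700e+00
 -4.000e-01] 1.1095835361629725e-10
[ 1.66617869e+01 -2.38438800e-02 -3.36608344e+01] [2.09544732 2.08853747 0.26630791]
v-> [ 2.77555756e-17  1.66533454e-16 -1.00000000e+00]
3 [0.0, -0.0, 0.0, 0.899, 0.018, -3.555, 1, 0.0, -0.0, 0.0, 0.899, 0.018, -3.555, 1, 0.0, -0.0, 0.0, 0.899, 0.018, -3.555, 1]
8 [0.025, -0.14, 0.043, -0.194, -0.198, -0.304, 1, 0.025, -0.14, 0.043, -0.242, -0.196, -0.269, 1, 0.025, -0.14, 0.043, -0.285, -0.191, -0.227, 1, 0.025, -0.14, 0.043, -0.322, -0.183, -0.18, 1, 0.025, -0.14, 0.043, -0.351, -0.173, -0.128, 1, 0.025, -0.14, 0.043, -0.372, -0.16, -0.073, 1, 0.025, -0.14, 0.043, -0.385, -0.145, -0.016, 1, 0.025, -0.14, 0.043, -0.389, -0.128, 0.042, 1]
3 [0.025, -0.14, 0.043, -0.384, -0.11, 0.099, 1, 0.025, -0.14, 0.043, -0.371, -0.091, 0.154, 1, 0.025, -0.14, 0.043, -0.349, -0.071, 0.207, 1]
[ 445.66809757 -353.51360526  107.89727324] [3.1255703  1.32297807 1.29849853]
4 [-0.29  0.52  0.96  1.78 -0.19  0.94  0.77] 0.0 0.0
8 [-0.75  0.88  1.27  1.93 -0.04  0.74  0.27] 0.0 0.0
12 [-0.86  1.4   1.3   1.86  0.03  0.83 -0.19] 0.0 0.0
1.32 [ 0.88  1.2   0.3   1.14 -1.02  2.03  1.09] 0.0 0.0
1.2 [ 0.79  1.15  0.44  1.2  -1.04  1.99  1.14] 0.0 0.0
```

>>> carry_out:
  moves: [0,0,0,0.9,0.02,-3.56,1,0,0,0,0.9,0.02,-3.56,1,0,0,0,0.9,0.02,-3.56,1,0.025,-0.14,0.043,-0.19,-0.2,-0.3,1,0.025,-0.14,0.043,-0.24,-0.2,-0.27,1,0.025,-0.14,0.043,-0.29,-0.19,-0.23,1,0.025,-0.14,0.043,-0.32,-0.18,-0.18,1,0.025,-0.14,0.043,-0.35,-0.17,-0.13,1]

```text
time: 7.7
tool_pos: [453.3, -333.5, 93.0]
eef_rot: [-3.038, 0.464, 1.629]
contact_force: [-0.3, -0.0, -2.9]
grip_width: 58.1
gripper_force: 66.2
```

>>> carry_out:
  moves: [0.025,-0.14,0.043,-0.37,-0.16,-0.07,1,0.025,-0.14,0.043,-0.39,-0.15,-0.02,1,0.025,-0.14,0.043,-0.39,-0.13,0.04,1,0.025,-0.14,0.043,-0.38,-0.11,0.1,1,0.025,-0.14,0.043,-0.37,-0.09,0.15,1,0.025,-0.14,0.043,-0.35,-0.07,0.21,1,0,0,0,0,0,0,1,0,0,0,0,0,0,1]

```text
time: 8.5
tool_pos: [444.9, -352.6, 106.8]
eef_rot: [3.121, 1.322, 1.294]
contact_force: [-0.1, -0.5, -0.7]
grip_width: 58.7
gripper_force: 66.4
```

```bash
cat > st.py <<'E'
from h import *
o=log();d=np.load("g1.npz");Gr=R.from_quat(d["Gr"]);Gp=d["Gp"]
T=np.array(o["tool_pos"]);RT=R.from_euler("xyz",o["eef_rot"])
print("T",T,o["joints"].round(2),"plate c",(T+RT.apply(Gp)).round(1),"v",(RT*Gr).apply([0,1,0]).round(3),"u",(RT*Gr).apply([1,0,0]).round(3))
s=snapshot("top");w=cloud(s);P=w.reshape(-1,3)
a=snapshot("scene");cv2.imwrite("pics/st.png",np.hstack([cv2.resize(a["frame"][200:400,180:460],(400,286)),cv2.resize(s["frame"][130:300,280:480],(336,286))]))
E
python3 st.py
```

```text
T [ 444.93432933 -352.60336507  106.75464417] [-0.85  1.36  1.26  1.87  0.1   0.83 -0.26] plate c [ 454.3 -317.1   98.9] v [ 0.001  0.    -1.   ] u [ 0.966 -0.259  0.001]
```

View pics/st.png

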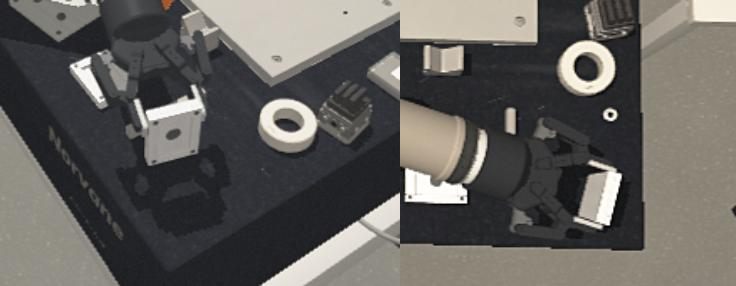

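```bash
cat >> h.py <<'E'
def face(cam="scene",c=None,rad=60):
    s=snapshot(cam);w=cloud(s)
    for d in cut_out("plate_a",cam):
        p=w[d["mask"]];p=p[~np.isnan(p[:,0])]
        if len(p)<30 or np.linalg.norm(np.median(p,0)[:2]-c[:2])>rad: continue
        for _ in range(6):
            m=p.mean(0);n=np.linalg.svd(p-m)[2][2];e=abs((p-m)@n);k=e<max(2,2*np.median(e))
            if k.all():break
            p=p[k]
        n*=np.sign(n[np.argmax(abs(n))]); print(cam,round(d["score"],2),"n",n.round(3),"mid",m.round(1),"min",np.percentile(p,2,0).round(1),"max",np.percentile(p,98,0).round(1),len(p))
E
python3 - <<'E'
from h import *
face(c=np.array([454,-320,99]))
d=np.load("g1.npz");Gr=R.from_quat(d["Gr"]);Gp=d["Gp"]
Rs=PR(np.radians(-15),1);Rt=Rs*Gr.inv();c=np.array([454.5,-317,44]);plan(c-Rt.apply(Gp),Rt,1,n=3)
E
```

```text
scene 0.88 n [0.258 0.966 0.005] mid [ 451.8 -321.2  105.2] min [ 423.4 -331.1   64.4] max [ 479.3 -312.5  143.2] 1275
3 [-0.0, -0.003, -0.004, 1.858, -0.027, 0.48, 1, -0.0, -0.003, -0.004, 1.86, -0.02, 0.474, 1, -0.0, -0.003, -0.004, 1.861, -0.012, 0.468, 1]
```

>>> carry_out:
  moves: [0,-0.003,-0.004,1.86,-0.02,0.47,1,0,-0.003,-0.004,1.86,-0.02,0.47,1,0,-0.003,-0.004,1.86,-0.01,0.47,1,0,0,0,0,0,0,1,0,0,0,0.15,0,0.04,1,0,0,0,0.15,0,0.04,1,0,0,0,0,0,0,1]

```text
time: 9.4
tool_pos: [445.4, -352.6, 48.2]
eef_rot: [-3.139, 1.33, 1.318]
contact_force: [0.0, 0.1, 0.6]
grip_width: 58.4
gripper_force: 66.5
```

```bash
python3 - <<'E'
from h import *
face(c=np.array([454,-320,99]))
E
python3 st.py
```

```text
scene 0.58 n [ 0.25   0.968 -0.015] mid [ 451.7 -320.5   42.6] min [ 424.  -330.3    2.7] max [ 478.5 -312.2   81.4] 1068
T [ 445.4380258  -352.69529634   48.19858451] [-0.83  1.46  1.18  1.84  0.06  0.81 -0.33] plate c [ 454.6 -317.2   40. ] v [-0.007 -0.006 -1.   ] u [ 0.966 -0.257 -0.005]
```

>>> carry_out:
  moves: [0,0,0,0.1,0,0.02,1,0,0,0,0,0,0,1]

```text
time: 9.8
tool_pos: [445.4, -352.9, 48.2]
eef_rot: [-3.135, 1.334, 1.323]
contact_force: [0.4, 4.0, 6.4]
grip_width: 58.5
gripper_force: 67.0
```

>>> carry_out:
  moves: [0,0,0,0.1,0,0.02,1,0,0,0,0,0,0,1]

```text
time: 10.0
tool_pos: [445.3, -353.0, 48.3]
eef_rot: [-3.136, 1.336, 1.321]
contact_force: [0.1, 5.0, 9.2]
grip_width: 58.2
gripper_force: 67.1
```

>>> carry_out:
  moves: [0,0,0,-0.08,0,-0.02,1,0,0,0,0,0,0,1,0,0,0,0,0,0,-0.6,0,0,0,0,0,0,-1,0,0,0,0,0,0,-1,0,0,0,0,0,0,-1,0,0,0,0,0,0,-1]

```text
time: 10.7
tool_pos: [444.9, -352.6, 45.2]
eef_rot: [-3.128, 1.33, 1.329]
contact_force: [0.3, -0.2, 0.7]
grip_width: 85.6
gripper_force: 0.0
```

```bash
python3 - <<'E'
from h import *
log();face(c=np.array([454,-320,99]))
E
```

```text
scene 0.83 n [ 0.261  0.965 -0.018] mid [ 452.2 -320.5   43. ] min [ 423.5 -330.5    3.5] max [ 479.3 -311.4   81.4] 1095
```

```bash
cat > p2.py <<'E'
from h import *
o=get_obs();X,e=fit();a=np.radians(-15)
R0=R.from_euler("xyz",o["eef_rot"]);T0=np.array(o["tool_pos"])
c=np.array([454.2,-316.8]);n=np.array([-np.sin(a),np.cos(a)]) # +n toward +y
W=[("retreat",T0+R0.apply([0,0,-100]),R0)]
W.append(("up",W[0][1]+[0,0,110],R0))
def tp(tip,th,t=45): Rt=rot(th,a);return np.array(tip)+Rt.apply([0,0,t]),Rt
W.append(("over-",*tp([*(c+25*n),175],-.7)))
W.append(("over+",*tp([*(c-25*n),175],.7)))
W.append(("pre",*tp([*(c-90*n),43+28+60],1.25)))
W.append(("pre2",*tp([*(c-90*n),43+28],1.25)))
q=np.array(o["joints"]);p,r=T0,R0
for nm,p1,r1 in W:
    rv=(r.inv()*r1).as_rotvec()
    for k in range(1,9): q,ea,eb=ik(X,q,p+(p1-p)*k/8,r*R.from_rotvec(rv*k/8))
    print(nm,p1.round(),q.round(2),round(ea,1),round(eb,3));plan(p1,r1,-1,p,r);p,r=p1,r1
E
python3 p2.py
```

```text
retreat [ 470. -259.   69.] [-0.95  1.41  1.19  1.75  0.05  1.03 -0.33] 0.0 0.0
2 [0.0, 0.0, 0.0, 0.0, -0.0, -5.0, -1, 0.0, 0.0, 0.0, 0.0, -0.0, -5.0, -1]
up [ 470. -259.  179.] [-0.99  1.24  1.3   1.77  0.17  1.09 -0.23] 0.0 0.0
3 [0.0, 0.0, 0.0, -3.561, -0.011, -0.873, -1, 0.0, 0.0, 0.0, -3.561, -0.011, -0.873, -1, 0.0, 0.0, 0.0, -3.561, -0.011, -0.873, -1]
over- [ 453. -321.  141.] [-0.72  0.71  1.23  1.82  0.03  0.94  0.1 ] 0.0 0.0
5 [0.001, 0.126, 0.001, 0.443, -0.001, 1.43, -1, 0.001, 0.126, 0.001, 0.26, -0.001, 1.475, -1, 0.001, 0.126, 0.001, 0.072, 0.0, 1.496, -1, 0.001, 0.126, 0.001, -0.117, 0.002, 1.493, -1, 0.001, 0.126, 0.001, -0.303, 0.003, 1.466, -1]
over+ [ 455. -313.  141.] [ 0.55  0.77  0.67  1.33 -0.85  1.81  1.02] 0.0 0.0
8 [0.0, 0.14, 0.0, 0.061, 0.0, -0.051, -1, 0.0, 0.14, 0.0, 0.068, 0.0, -0.042, -1, 0.0, 0.14, 0.0, 0.073, 0.0, -0.033, -1, 0.0, 0.14, 0.0, 0.077, 0.0, -0.022, -1, 0.0, 0.14, 0.0, 0.079, 0.0, -0.011, -1, 0.0, 0.14, 0.0, 0.08, 0.0, 0.0, -1, 0.0, 0.14, 0.0, 0.079, 0.0, 0.011, -1, 0.0, 0.14, 0.0, 0.077, 0.0, 0.022, -1]
2 [0.0, 0.14, 0.0, 0.073, 0.0, 0.033, -1, 0.0, 0.14, 0.0, 0.068, 0.0, 0.042, -1]
pre [ 442. -362.  117.] [ 1.16  1.16 -0.12  0.9  -0.72  2.03  0.8 ] 0.0 0.0
4 [0.0, 0.138, 0.0, -1.363, -0.0, -0.371, -1, 0.0, 0.138, 0.0, -1.3, -0.0, -0.555, -1, 0.0, 0.138, 0.0, -1.211, -0.0, -0.728, -1, 0.0, 0.138, 0.0, -1.1, -0.0, -0.887, -1]
pre2 [ 442. -362.   57.] [ 1.15  1.24 -0.12  0.89 -0.7   1.99  0.85] 0.0 0.0
2 [0.0, 0.0, 0.0, -2.847, 0.0, 0.946, -1, 0.0, 0.0, 0.0, -2.847, 0.0, 0.946, -1]
```

>>> carry_out:
  moves: [0,0,0,0,0,-3,-1,0,0,0,0,0,-4,-1,0,0,0,0,0,-3,-1,0,0,0,-3.56,0,-0.87,-1,0,0,0,-3.56,0,-0.87,-1,0,0,0,-3.56,0,-0.87,-1]

```text
time: 11.4
tool_pos: [469.9, -258.4, 180.6]
eef_rot: [-3.128, 1.332, 1.33]
contact_force: [1.0, 0.9, -0.3]
grip_width: 85.4
gripper_force: 0.0
```

>>> carry_out:
  moves: [0,0.126,0,0.44,0,1.43,-1,0,0.126,0,0.26,0,1.48,-1,0,0.126,0,0.07,0,1.5,-1,0,0.126,0,-0.12,0,1.49,-1,0,0.126,0,-0.3,0,1.47,-1,0,0.14,0,0.06,0,-0.05,-1,0,0.14,0,0.07,0,-0.04,-1,0,0.14,0,0.07,0,-0.03,-1]

```text
time: 12.2
tool_pos: [454.1, -318.4, 141.8]
eef_rot: [-3.141, 0.274, 1.317]
contact_force: [-0.2, -1.1, -1.0]
grip_width: 85.1
gripper_force: 0.0
```

>>> carry_out:
  moves: [0,0.14,0,0.08,0,-0.02,-1,0,0.14,0,0.08,0,-0.01,-1,0,0.14,0,0.08,0,0,-1,0,0.14,0,0.08,0,0.01,-1,0,0.14,0,0.08,0,0.02,-1,0,0.14,0,0.07,0,0.03,-1,0,0.14,0,0.07,0,0.04,-1,0,0,0,0,0,0,-1]

```text
time: 13.0
tool_pos: [449.9, -317.5, 134.8]
eef_rot: [-3.123, -0.701, 1.292]
contact_force: [-1.6, -0.5, -0.9]
grip_width: 85.5
gripper_force: 0.0
```

```bash
python3 - <<'E'
from h import *
log();face(c=np.array([454,-320,99]))
E
sed -i 's/^W=.*/W=[]/; /"up"/d; /"over/d' p2.py; python3 p2.py
```

```text
scene 0.75 n [0.249 0.966 0.065] mid [ 451.  -320.6   47.9] min [ 423.4 -330.5   10.6] max [ 478.6 -312.3   81.3] 697
pre [ 442. -362.  117.] [ 1.16  1.16 -0.12  0.9  -0.72  2.03  0.8 ] 0.0 0.0
4 [-0.002, 0.138, -0.001, -1.32, 0.013, -0.373, -1, -0.002, 0.138, -0.001, -1.257, 0.013, -0.551, -1, -0.002, 0.138, -0.001, -1.169, 0.014, -0.718, -1, -0.002, 0.138, -0.001, -1.06, 0.014, -0.872, -1]
pre2 [ 442. -362.   57.] [ 1.15  1.24 -0.12  0.89 -0.7   1.99  0.85] 0.0 0.0
2 [0.0, 0.0, 0.0, -2.847, 0.0, 0.946, -1, 0.0, 0.0, 0.0, -2.847, 0.0, 0.946, -1]
```

>>> carry_out:
  moves: [0,0.138,0,-1.32,0.01,-0.37,-1,0,0.138,0,-1.26,0.01,-0.55,-1,0,0.138,0,-1.17,0.01,-0.72,-1,0,0.138,0,-1.06,0.01,-0.87,-1,0,0,0,0,0,0,-1,0,0,0,0,0,0,-1]

```text
time: 13.7
tool_pos: [446.2, -349.3, 117.7]
eef_rot: [-3.103, -1.169, 1.291]
contact_force: [0.3, 0.4, 0.2]
grip_width: 85.2
gripper_force: 0.0
```

```bash
python3 - <<'E'
from h import *
o=log();print(o["joints"].round(2))
face(c=np.array([454,-320,99]))
face("top",c=np.array([454,-320,99]))
E
sed -i '/"pre",/d' p2.py; python3 p2.py
```

```text
[ 1.04  1.09  0.08  0.97 -0.8   2.03  0.88]
top 0.94 n [0.256 0.967 0.012] mid [ 456.1 -310.4   46.5] min [ 428.3 -317.9    3.3] max [ 483.6 -302.9   81.7] 287
pre2 [ 442. -362.   57.] [ 1.09  1.24  0.04  0.89 -0.8   2.03  0.91] 0.0 0.0
2 [-0.012, 0.043, -0.004, -3.108, -0.012, 0.595, -1, -0.012, 0.043, -0.004, -3.131, -0.031, 0.46, -1]
```

```bash
sed -i 's/1.25/1.17/; s/-316.8/-317.5/; s/43+28/43+36/' p2.py; python3 p2.py
```

```text
pre2 [ 442. -364.   61.] [ 1.06  1.18  0.09  0.94 -0.79  1.99  0.93] 0.0 0.0
2 [-0.012, 0.003, -0.004, -2.934, -0.008, 0.414, -1, -0.012, 0.003, -0.004, -2.935, -0.024, 0.405, -1]
```

>>> carry_out:
  moves: [-0.012,0.003,-0.004,-2.93,-0.01,0.41,-1,-0.012,0.003,-0.004,-2.93,-0.02,0.4,-1,0,0,0,0,0,0,-1,0,0,0,0,0,0,-1]

```text
time: 14.3
tool_pos: [440.8, -364.1, 60.5]
eef_rot: [-3.138, -1.175, 1.304]
contact_force: [0.3, -0.1, 0.6]
grip_width: 85.1
gripper_force: 0.0
```

```bash
cat > p3.py <<'E'
from h import *
o=log();print(o["tool_pos"],o["joints"].round(2),o["eef_rot"]);a=np.radians(-15)
c=np.array([454.2,-317.5]);n=np.array([-np.sin(a),np.cos(a)])
Rt=rot(1.17,a);tip=np.r_[c+4*n,43];plan(tip+Rt.apply([0,0,37.]),Rt,-1)
RT=R.from_euler("xyz",o["eef_rot"]);print("tip now",np.array(o["tool_pos"])-RT.apply([0,0,45.]),(rot(1.17,a).inv()*RT).as_rotvec())
E
python3 p3.py
```

```text
[ 440.84054238 -364.09134874   60.50577398] [ 1.06  1.18  0.09  0.94 -0.79  1.99  0.93] [-3.13811932 -1.17538562  1.3044423 ]
2 [0.0, -0.003, -0.001, 0.193, 0.039, 4.608, -1, 0.0, -0.003, -0.001, 0.205, 0.04, 4.607, -1]
tip now [ 430.0606423  -404.19558467   77.83909491] [-0.00072514  0.00538867  0.00175635]
```

>>> carry_out:
  moves: [0,0,0,0.13,0.03,3.07,-1,0,0,0,0.13,0.03,3.07,-1,0,0,0,0.13,0.03,3.07,-1,0,0,0,0,0,0,-1,0,0,0,0,0,0,-1]

```text
time: 14.8
tool_pos: [465.3, -280.9, 30.1]
eef_rot: [3.135, -1.175, 1.314]
contact_force: [-0.2, -1.3, -0.5]
grip_width: 85.5
gripper_force: 0.0
```

```bash
python3 p3.py; python3 - <<'E'
from h import *
face("top",c=np.array([454,-320,99]))
s=snapshot("wrist");cv2.imwrite("pics/w4.png",s["frame"])
E
```

```text
[ 465.33117627 -280.87060386   30.07808491] [ 0.98  1.1   0.06  1.21 -0.8   1.8   1.01] [ 3.13533597 -1.17507123  1.31438377]
1 [0.001, -0.005, 0.002, -0.147, -0.128, 0.04, -1]
tip now [ 454.52848886 -320.96316346   47.42422597] [-0.00129142  0.00507773 -0.00207323]
top 0.72 n [0.255 0.967 0.018] mid [ 455.2 -310.2   46.8] min [ 427.9 -317.5    4.9] max [ 483.1 -303.    82.1] 274
```

View pics/w4.png

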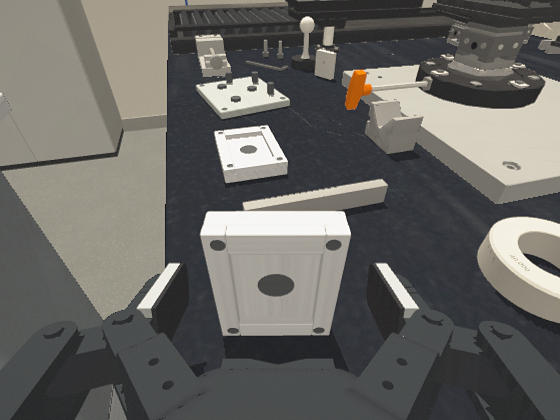

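>>> carry_out:
  moves: [0,0,0,0,0,0,1,0,0,0,0,0,0,1,0,0,0,0,0,0,1,0,0,0,0,0,0,1,0,0,0,0,0,0,1]

```text
time: 15.45
tool_pos: [463.9, -282.0, 27.9]
eef_rot: [-3.141, -1.176, 1.305]
contact_force: [-0.0, -2.7, 2.2]
grip_width: 58.0
gripper_force: 68.2
```

```bash
cat > p4.py <<'E'
from h import *
o=log();X,e=fit();a=np.radians(-15)
T=np.array(o["tool_pos"]);RT=R.from_euler("xyz",o["eef_rot"])
u=np.array([np.cos(a),np.sin(a)])
Rp=PR(a,1);pp=np.array([454.2,-317.6,40.]);Gr=RT.inv()*Rp;Gp=RT.inv().apply(pp-T);print(T,o["eef_rot"],Gp,"tip",T-RT.apply([0,0,37.]))
np.savez("g2.npz",Gr=Gr.as_quat(),Gp=Gp)
def tool(pp,Rp): Rt=Rp*Gr.inv();return pp-Rt.apply(Gp),Rt
an=np.radians(11.9);Rn=R.from_euler("z",an)
q=np.array(o["joints"]);p,r=T,RT
seat=np.array([495.9,36.8,21.5])
W=[("up",pp+[0,0,110],Rp),("flat",np.array([440,-250,160]),PR(np.radians(0),2)),("overnest",seat+Rn.apply([-8,-12,80]),PR(an,2))]
for nm,c,Rc in W:
    p1,r1=tool(c,Rc);rv=(r.inv()*r1).as_rotvec()
    for k in range(1,9): q,ea,eb=ik(X,q,p+(p1-p)*k/8,r*R.from_rotvec(rv*k/8))
    print(nm,p1.round(),q.round(2),round(ea,1),round(eb,3));plan(p1,r1,1,p,r);p,r=p1,r1
E
python3 p4.py
```

```text
[ 463.90025586 -281.97700642   27.8978844 ] [-3.14140146 -1.17623186  1.3051415 ] [-3.02006902e+00 -1.48818671e-02 -3.87354205e+01] tip [ 454.93944449 -314.93773078   42.12091184]
up [ 464. -282.  138.] [ 0.99  0.95  0.06  1.21 -0.82  1.91  0.91] 0.0 0.0
3 [0.0, -0.0, 0.0, 3.385, -0.0, -1.409, 1, 0.0, -0.0, 0.0, 3.385, -0.0, -1.409, 1, 0.0, -0.0, 0.0, 3.385, -0.0, -1.409, 1]
flat [ 440. -262.  123.] [ 0.07  0.21  0.16  1.93  0.43  0.95 -0.02] 0.0 0.0
8 [0.01, -0.142, -0.025, -0.079, -0.256, 0.16, 1, 0.01, -0.142, -0.025, -0.049, -0.256, 0.172, 1, 0.01, -0.142, -0.025, -0.018, -0.255, 0.179, 1, 0.01, -0.142, -0.025, 0.014, -0.253, 0.182, 1, 0.01, -0.142, -0.025, 0.046, -0.251, 0.18, 1, 0.01, -0.142, -0.025, 0.078, -0.247, 0.174, 1, 0.01, -0.142, -0.025, 0.108, -0.243, 0.163, 1, 0.01, -0.142, -0.025, 0.136, -0.239, 0.148, 1]
3 [0.01, -0.142, -0.025, 0.161, -0.234, 0.129, 1, 0.01, -0.142, -0.025, 0.184, -0.228, 0.107, 1, 0.01, -0.142, -0.025, 0.203, -0.222, 0.082, 1]
overnest [493.  12.  65.] [-0.33  0.36 -0.04  1.9   0.48  1.01 -0.46] 0.0 0.0
6 [-0.013, 0.0, -0.032, 4.587, 0.88, -0.85, 1, -0.013, 0.0, -0.032, 4.557, 1.037, -0.837, 1, -0.013, 0.0, -0.032, 4.521, 1.193, -0.822, 1, -0.013, 0.0, -0.032, 4.481, 1.348, -0.804, 1, -0.013, 0.0, -0.032, 4.435, 1.501, -0.785, 1, -0.013, 0.0, -0.032, 4.385, 1.652, -0.763, 1]
```

>>> carry_out:
  moves: [0,0,0,3.39,0,-1.41,1,0,0,0,3.39,0,-1.41,1,0,0,0,3.39,0,-1.41,1,0.01,-0.142,-0.025,-0.08,-0.26,0.16,1,0.01,-0.142,-0.025,-0.05,-0.26,0.17,1,0.01,-0.142,-0.025,-0.02,-0.26,0.18,1,0.01,-0.142,-0.025,0.01,-0.25,0.18,1,0.01,-0.142,-0.025,0.05,-0.25,0.18,1]

```text
time: 16.25
tool_pos: [453.0, -273.0, 131.1]
eef_rot: [3.079, -0.455, 1.454]
contact_force: [0.7, 0.1, -2.7]
grip_width: 58.2
gripper_force: 67.8
```

>>> carry_out:
  moves: [0.01,-0.142,-0.025,0.08,-0.25,0.17,1,0.01,-0.142,-0.025,0.11,-0.24,0.16,1,0.01,-0.142,-0.025,0.14,-0.24,0.15,1,0.01,-0.142,-0.025,0.16,-0.23,0.13,1,0.01,-0.142,-0.025,0.18,-0.23,0.11,1,0.01,-0.142,-0.025,0.2,-0.22,0.08,1,0,0,0,0,0,0,1,0,0,0,0,0,0,1]

```text
time: 17.05
tool_pos: [439.9, -258.8, 121.7]
eef_rot: [-3.141, 0.394, 1.578]
contact_force: [0.1, -1.2, -1.4]
grip_width: 58.3
gripper_force: 67.8
```

```bash
cat > p5.py <<'E'
from h import *
import sys
o=log();d=np.load("g2.npz");Gr=R.from_quat(d["Gr"]);Gp=d["Gp"]
T=np.array(o["tool_pos"]);RT=R.from_euler("xyz",o["eef_rot"])
c=T+RT.apply(Gp);Rc=RT*Gr
an=np.radians(11.9);Rn=R.from_euler("z",an);seat=np.array([495.9,36.8,21.5])
print("in nest frame",Rn.inv().apply(c-seat).round(1),"rot",(Rn.inv()*Rc*R.from_euler("x",np.pi)).as_rotvec().round(3),o["joints"].round(2))
tg=[float(v) for v in sys.argv[1:4]]
Rt=PR(an,2)*Gr.inv();plan(seat+Rn.apply(tg)-Rt.apply(Gp),Rt,1)
E
python3 p5.py -8 -12 80
```

```text
in nest frame [-113.3 -265.9  137.2] rot [ 0.001  0.005 -0.201] [-0.    0.21  0.24  1.94  0.41  0.94 -0.  ]
6 [-0.014, -0.0, -0.031, 4.521, 0.92, -0.847, 1, -0.014, -0.0, -0.031, 4.49, 1.069, -0.834, 1, -0.014, -0.0, -0.031, 4.455, 1.217, -0.819, 1, -0.014, -0.0, -0.031, 4.416, 1.364, -0.802, 1, -0.014, -0.0, -0.031, 4.372, 1.509, -0.783, 1, -0.014, -0.0, -0.031, 4.323, 1.652, -0.762, 1]
```

>>> carry_out:
  moves: [-0.014,0,-0.031,4.52,0.92,-0.85,1,-0.014,0,-0.031,4.49,1.07,-0.83,1,-0.014,0,-0.031,4.45,1.22,-0.82,1,-0.014,0,-0.031,4.42,1.36,-0.8,1,-0.014,0,-0.031,4.37,1.51,-0.78,1,-0.014,0,-0.031,4.32,1.65,-0.76,1,0,0,0,0,0,0,1,0,0,0,0,0,0,1]

```text
time: 17.85
tool_pos: [495.0, 8.0, 65.2]
eef_rot: [3.134, 0.396, 1.773]
contact_force: [-0.3, -1.0, -1.1]
grip_width: 58.4
gripper_force: 67.8
```

```bash
python3 p5.py -4 -6 8; python3 - <<'E'
from h import *
face("top",c=np.array([480,20,99]));face("scene",c=np.array([480,20,99]))
o=get_obs();s=snapshot("wrist")
T=np.eye(4);T[:3,:3]=R.from_euler("xyz",o["eef_rot"]).as_matrix();T[:3,3]=o["tool_pos"]
w=cloud(s,T@s["hand_eye"]).reshape(-1,3)
t=w[(np.hypot(w[:,0]-485,w[:,1]-25)<60)&(abs(w[:,2]-106)<14)];print(len(t),np.nanpercentile(t,[2,50,98],axis=0).round(1))
s=snapshot("scene");cv2.imwrite("pics/n1.png",cv2.resize(s["frame"][100:300,100:380],(784,560)))
E
```

```text
in nest frame [ -7.1 -15.9  80.6] rot [-0.002 -0.003 -0.003] [-0.39  0.35  0.03  1.91  0.46  0.99 -0.43]
2 [0.001, 0.001, -0.002, 1.86, 0.123, 3.158, 1, 0.001, 0.001, -0.002, 1.857, 0.13, 3.16, 1]
top 0.73 n [0.043 0.057 0.997] mid [491.7  13.6 104.9] min [467.9 -21.  102.2] max [513.8  44.4 108.8] 469
top 0.64 n [-0.136  0.921 -0.365] mid [497.3  -6.5  15.4] min [447.6 -25.6   7.2] max [551.7  39.5 154.8] 285
scene 0.74 n [-0.004  0.07   0.998] mid [492.9   8.  105.7] min [465.  -24.7 102.1] max [523.3  46.8 109.8] 478
18290 [[456.1 -17.3  95.9]
 [491.1  32.5 107. ]
 [525.5  61.8 117.3]]
```

View pics/n1.png

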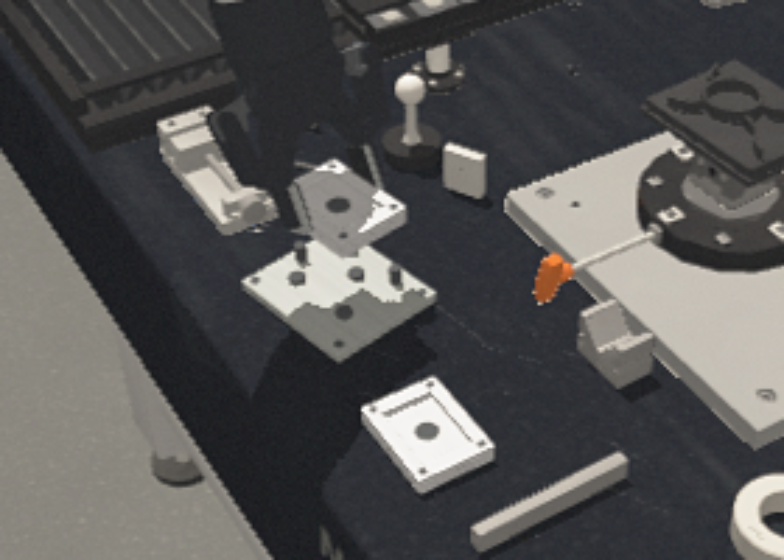

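>>> carry_out:
  moves: [0,0,0,1.84,0.1,3.14,1,0,0,0,1.84,0.1,3.14,1,0,0,0,0,0,0,1,0,0,0,0,0,0,1]

```text
time: 18.55
tool_pos: [494.8, 17.4, -6.3]
eef_rot: [3.135, 0.398, 1.774]
contact_force: [-0.5, -0.5, -0.9]
grip_width: 58.6
gripper_force: 67.7
```

```bash
python3 p5.py -5 -7 2; python3 - <<'E'
from h import *
face("top",c=np.array([480,20,99]));face("scene",c=np.array([480,20,99]))
E
```

```text
in nest frame [-5.3 -6.6  9.1] rot [-0.003 -0.003 -0.002] [-0.42  0.47  0.05  1.95  0.51  0.85 -0.53]
1 [0.002, 0.003, -0.003, 0.249, 0.015, 0.672, 1]
top 0.55 n [-0.025  0.092  0.995] mid [494.3  19.7  34. ] min [470.7 -11.8  29.9] max [523.1  52.7  38.4] 491
scene 0.68 n [-0.018  0.016  1.   ] mid [495.8  25.4  35.5] min [467.5 -12.4  31.7] max [524.4  69.   39.1] 598
```

Lowering until it touches.

>>> carry_out:
  moves: [0,0,0,0.13,0,0.35,1,0,0,0,0.13,0,0.35,1,0,0,0,0,0,0,1]

```text
time: 19.05
tool_pos: [495.9, 18.2, -13.6]
eef_rot: [3.132, 0.397, 1.773]
contact_force: [0.8, -0.3, 0.7]
grip_width: 58.0
gripper_force: 67.9
```

>>> carry_out:
  moves: [0,0,0,0.05,0,0.13,1,0,0,0,0,0,0,1]

```text
time: 19.25
tool_pos: [496.0, 18.1, -13.7]
eef_rot: [3.132, 0.398, 1.773]
contact_force: [-2.8, 2.5, 11.0]
grip_width: 58.5
gripper_force: 69.2
```

>>> carry_out:
  moves: [0,0,0,0.05,0,0.13,1,0,0,0,0,0,0,1]

```text
time: 19.45
tool_pos: [496.0, 18.1, -13.8]
eef_rot: [3.132, 0.399, 1.773]
contact_force: [-6.1, 2.6, 20.4]
grip_width: 58.8
gripper_force: 70.3
```

>>> carry_out:
  moves: [0,0,0,-0.06,0,-0.14,1,0,0,0,0,0.15,0,1,0,0,0,0,0.15,0,1,0,0,0,0,0,0,1]

```text
time: 19.85
tool_pos: [495.9, 18.1, -13.7]
eef_rot: [3.138, 0.399, 1.774]
contact_force: [-8.7, 2.9, 16.8]
grip_width: 58.4
gripper_force: 69.9
```

>>> carry_out:
  moves: [0,0,0,0,0.1,0,1,0,0,0,0,0,0,1]

```text
time: 20.05
tool_pos: [495.9, 18.0, -13.8]
eef_rot: [3.14, 0.399, 1.774]
contact_force: [-10.7, 3.0, 18.7]
grip_width: 58.4
gripper_force: 70.1
```

>>> carry_out:
  moves: [0,0,0,0,0.1,0,1,0,0,0,0,0,0,1]

```text
time: 20.25
tool_pos: [497.4, 17.9, -13.8]
eef_rot: [3.139, 0.399, 1.773]
contact_force: [-10.0, 2.0, 16.5]
grip_width: 58.8
gripper_force: 69.9
```

>>> carry_out:
  moves: [0,0,0,-0.06,0,-0.14,1,0,0,0,0,0,0,1]

```text
time: 20.45
tool_pos: [500.1, 19.1, -13.7]
eef_rot: [3.133, 0.397, 1.774]
contact_force: [-1.2, 0.6, 3.3]
grip_width: 58.1
gripper_force: 68.5
```

>>> carry_out:
  moves: [0,0,0,0,0.1,0,1,0,0,0,0,0,0,1]

```text
time: 20.65
tool_pos: [500.1, 19.1, -13.7]
eef_rot: [3.136, 0.397, 1.774]
contact_force: [-3.9, 1.3, 6.3]
grip_width: 58.3
gripper_force: 68.7
```

```bash
python3 p5.py 0 0 0
```

```text
in nest frame [ 0.2 -6.   1.7] rot [-0.003 -0.002 -0.002] [-0.42  0.49  0.05  1.94  0.51  0.84 -0.54]
1 [0.001, 0.003, -0.003, 0.63, -0.03, -0.079, 1]
```

>>> carry_out:
  moves: [0,0,0,-0.01,0.1,-0.03,1,0,0,0,0,0.1,0,1,0,0,0,0,0,0,1]

```text
time: 20.95
tool_pos: [500.0, 19.0, -13.7]
eef_rot: [3.14, 0.398, 1.775]
contact_force: [-8.3, 2.0, 7.7]
grip_width: 58.1
gripper_force: 68.9
```

>>> carry_out:
  moves: [0,0,0,0.18,0,-0.08,1,0,0,0,0.18,0,-0.08,1,0,0,0,0,0,0,1]

```text
time: 21.25
tool_pos: [499.7, 19.7, -13.6]
eef_rot: [3.14, 0.402, 1.773]
contact_force: [-3.4, -3.1, 3.1]
grip_width: 58.4
gripper_force: 68.3
```

```bash
python3 p5.py 0 0 0
```

```text
in nest frame [ 0.2 -5.2  1.7] rot [-0.007  0.002 -0.005] [-0.42  0.5   0.05  1.94  0.51  0.85 -0.54]
1 [-0.004, 0.007, -0.004, 0.574, -0.008, -0.044, 1]
```

>>> carry_out:
  moves: [0,0,0,0.18,0,-0.08,1,0,0,0,0.18,0,-0.08,1,0,0,0,0,0,0,1]

```text
time: 21.55
tool_pos: [499.0, 23.1, -13.6]
eef_rot: [3.14, 0.402, 1.772]
contact_force: [-3.3, -3.8, 3.1]
grip_width: 58.7
gripper_force: 68.0
```

>>> carry_out:
  moves: [0,0,0,0.18,0,-0.08,1,0,0,0,0.09,0,-0.04,1,0,0,0,0,0,0,1]

```text
time: 21.85
tool_pos: [498.5, 25.2, -13.6]
eef_rot: [3.14, 0.403, 1.772]
contact_force: [-3.2, -5.8, 1.0]
grip_width: 58.0
gripper_force: 67.8
```

```bash
python3 p5.py 0 0 0; python3 - <<'E'
from h import *
face("top",c=np.array([490,30,99]))
E
```

```text
in nest frame [0.2 0.5 1.8] rot [-0.008  0.002 -0.006] [-0.43  0.5   0.05  1.93  0.51  0.85 -0.55]
1 [-0.005, 0.008, -0.005, 0.051, -0.0, 0.181, 1]
top 0.67 n [-0.01   0.095  0.995] mid [497.2  29.   26.9] min [473.2  -2.6  23.2] max [525.8  62.5  31.1] 416
```

>>> carry_out:
  moves: [0,0,0,0.1,0,-0.03,1,0,0,0,0.1,0,-0.03,1,0,0,0,0,0,0,1]

```text
time: 22.25
tool_pos: [498.4, 25.3, -13.4]
eef_rot: [3.14, 0.405, 1.77]
contact_force: [-1.4, -8.0, 1.6]
grip_width: 58.0
gripper_force: 67.7
```

>>> carry_out:
  moves: [0,0,0,0.03,0.03,0.09,1,0,0,0,0,0,0,1,0,0,0,0,0,0,-0.6,0,0,0,0,0,0,-0.9,0,0,0,0,0,0,-0.9,0,0,0,0,0,0,-0.9]

```text
time: 22.85
tool_pos: [501.2, 33.2, -14.5]
eef_rot: [3.132, 0.396, 1.774]
contact_force: [-0.0, -0.0, 0.5]
grip_width: 81.1
gripper_force: 0.0
```

>>> carry_out:
  moves: [0,0,0,0,0,-2,-0.9,0,0,0,0,0,-3,-0.9,0,0,0,0,0,-5,-0.9,0,0,0,0,0,-5,-0.9,0,0,0,0,0,0,-0.9]

```text
time: 23.35
tool_pos: [492.4, 95.6, 130.2]
eef_rot: [3.118, 0.39, 1.774]
contact_force: [1.4, 0.1, 0.2]
grip_width: 81.1
gripper_force: 0.0
```

```bash
cat > chk.py <<'E'
from h import *
s=0
an=np.radians(11.9);Rn=R.from_euler("z",an)
o=get_obs();s=snapshot("wrist");cv2.imwrite("pics/f.png",s["frame"])
T=np.eye(4);T[:3,:3]=R.from_euler("xyz",o["eef_rot"]).as_matrix();T[:3,3]=o["tool_pos"]
w=cloud(s,T@s["hand_eye"]).reshape(-1,3);w=w[~np.isnan(w[:,0])]
l=Rn.inv().apply(w-[495.9,36.8,0])
# wrist camera: all measured relative to pins, seen in the same picture
for nm,(x,y) in dict(s1=(35,-27),s2=(35,27),e=(0,45)).items():
    k=l[(np.hypot(l[:,0]-x,l[:,1]-y)<9)&(l[:,2]>22.5)&((l[:,2]>31) | (l[:,0]>33) | (l[:,1]>43))]
    k=l[(np.hypot(l[:,0]-x,l[:,1]-y)<9)&(l[:,2]>18)&((l[:,0]>31.5)|(l[:,1]>41.5))]
    if len(k): print(nm,len(k),((np.percentile(k,2,0)+np.percentile(k,98,0))/2).round(1),k.mean(0).round(1))
t=l[(l[:,2]>25)&(l[:,2]<34)&(abs(l[:,0])<45)&(abs(l[:,1])<55)]
r=cv2.minAreaRect(t[:,:2].astype(np.float32));A=np.c_[t[:,:2],np.ones(len(t))]
print("top rect",r,len(t),"median z",np.median(t[:,2]),"plane",np.linalg.lstsq(A,t[:,2],rcond=None)[0].round(4))
b=l[(l[:,2]>6)&(l[:,2]<13)&(abs(l[:,0])<50)&(abs(l[:,1])<58)];print("base",len(b),cv2.minAreaRect(b[:,:2].astype(np.float32)),np.median(b[:,2]))
E
python3 chk.py
```

```text
s1 83 [ 36.7 -25.6  22.1] [ 36.5 -24.4  23.4]
s2 101 [36.7 28.1 22.3] [36.6 29.2 23.6]
e 115 [ 1.4 46.5 22.2] [ 1.6 47.3 23.4]
top rect ((6.042774200439453, 5.0750732421875), (69.02722930908203, 88.99662780761719), 0.12634770572185516) 2449 median z 28.71306479802712 plane [-4.30000e-03 -3.60000e-03  2.84807e+01]
base 3986 ((0.7876014709472656, 0.9908714294433594), (98.38628387451172, 114.01643371582031), 0.0002738557232078165) 9.860071265393643
```

View pics/f.png

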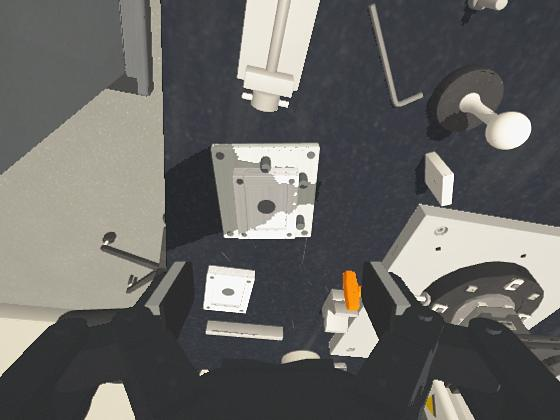

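```bash
cat >> chk.py <<'E'
off=np.array([1.6,1.4])
q=t[(t[:,2]>26)];q2=q[:,:2]-off
for p in [(35,-27),(35,27),(0,45)]: q2=q2[np.hypot(q2[:,0]-p[0],q2[:,1]-p[1])>6.5]
r=cv2.minAreaRect(q2.astype(np.float32));print("plate rel pins",r,np.percentile(q2,[.5,99.5],axis=0).round(1))
for yy in (-30,-15,0,15,30):
    m=abs(q2[:,1]-yy)<6;print(yy,q2[m,0].min().round(1),q2[m,0].max().round(1))
for xx in (-20,-10,10,20):
    m=abs(q2[:,0]-xx)<5;print("x",xx,q2[m,1].min().round(1),q2[m,1].max().round(1))
E
python3 chk.py | tail -10
```

```text
[ 29.8  39.6]]
-30 -29.8 29.5
-15 -29.9 29.8
0 -29.8 29.9
15 -29.8 30.0
30 -29.8 30.1
x -20 -40.0 39.7
x -10 -40.2 39.8
x 10 -40.2 39.9
x 20 -41.0 39.8
```

```bash
python3 -c "
from bench import *
print(close_job())"
```

```text
the job is handed in; nothing more can be done
None
```

I turned over plate_a, the one that began pocket down, and laid it pocket up on the rest buttons. The last wrist picture put it level and within about 0.3 mm of home against all three pins. I handed the job in after about 23 s; the hand-in printed no verdict, and I did not re-measure the other plate or the bystanders.

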